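# Fit a grinder spindle's spacer and bearing sleeve and set it under the press point

## Robot

A 6-joint arm with a two-finger parallel gripper is mounted at the origin on the work surface. World frame = base frame: x ahead of the robot, y to its left, z up, the work surface at z = 0. Lengths are in m, angles in rad, forces in N, time in s.
With the tool pointing down it reaches from about 0.275 to 0.875 m from the base axis. Payload 12.5 kg.
Tool frame: the origin (TCP) lies at the very end of the fingers, on their centre line; the grasp point (between the pads) lies 19 mm behind it (pinch_z is the distance from the TCP to the grasp point, in m); z points along the fingers, x is the direction in which the jaws open and shut, and the axes are right-handed (so a half turn about z gives the same grasp; the last joint's range is limited). The gripper opens to 85 mm and grips with 20 to 120 N. Pads are 22 mm wide; open, the fingers measure 114 mm over their backs; the gripper's body (76 mm by 85 mm) begins 54 mm behind the grasp point. The pads swing forward as they close: fully open they stand 13 mm farther back than shut.
Start: joints at [1.229, 0.351, 1.652, -0, 1.139, -0.085], TCP at [0.14, 0.532, 0.231] pointing down, gripper open.
Joint ranges: [-2.75, 2.75], [-0.79, 2.1], [0.01, 2.65], [-1.57, 4.71], [0.07, 3.14], [-2.87, 2.87]. Speed limits (rad/s): [2.22, 2.22, 2.79, 3.14, 3.14, 3.14].

## Interface

Orientations are given as [roll, pitch, yaw] about the fixed x, y, z axes, in that order (R = Rz(yaw) Ry(pitch) Rx(roll)).
In Python, from station import * gives the robot as it stands. The module is installed in compiled form; this text tells all that it offers.
- The arm moves only by the tool send_rows, never from a script. Its arguments are lists of equal length, an entry for each row: "slide": the shift along the tool's x, y, z in cm, a list of three; "rotation": the turn, a rotation vector about the tool's x, y, z in degrees, a list of three; "hand": the opening, from -1 (shut) to 1 (fully open). A call has 1 to 12 rows; each row shifts and turns the pose as measured when the row begins, along the tool's axes as they then stand; what a row does not reach is not made up. A row lasts 1/10 s, in which the tool goes at most 50 mm and 8.59 degrees, less where a joint would pass 70% of its speed; a pose out of reach is approached as far as the arm can. A call is refused whole if a number of a shift passes 5 or a number of a turn 8.59, either way. A call with a gripper value outside its range is refused whole. The fingers move at their own pace and stop on an object; "force" is the grip in N (left out, the last holds). Time passes only in rows, so rows that do not move let the fingers close. It gives the time, the measured TCP pose, the force and the opening at its end, in the units of the state.
- get_state(): the state, without advancing time (a new reading comes with each control period).
- get_image(name): name is "side" or "top" or "wrist"; returns (picture, depth): 480x640x3 uint8, blue, green, red; 480x640 float32, m along the optical axis (not along the pixel's ray), 0 where there is no reading.
- get_calibration(name): a dict with "intrinsics" (3x3 intrinsics, pixels), "rvec" (rotation vector, rad) and "tvec" (3), from world to camera coordinates, as OpenCV has them. Camera axes: x right, y down, z forward; pixel columns grow to the right and rows downward; lengths in m; the calibration is good to about 2 mm. The wrist camera is an equidistant fisheye: a pixel r from the principal point sees the ray r / f radians off the axis. A picture is of the moment at which its call begins: read the wrist's pose just before it. get_calibration takes no time and is no camera call; for the wrist camera it gives the pose at the moment of the call.
- sign_off(): hands the job in, once; it reports no verdict.
The state is a dict: "t": time; "q": joint angles; "qd": joint speeds; "effort": joint torques, N m; "ee_pos": TCP position; "orientation": TCP orientation; "ft_force": force on the tool from outside, world axes, zero at the start; "ft_torque": the same for the moment, N m; "gripper_width": finger opening in m.
Only numpy, scipy, OpenCV 4.12 (cv2) and the standard library are available. Lean on these libraries where they do the work, as an engineer would, in place of code of your own. Each camera call takes 0.05 s, during which the arm holds its last target. There are 200 camera calls.

## Task

Get the grinder spindle that stands on the press sled ready for pressing: slide the flat steel spacer over the spindle and fully down onto its shoulder, then slide the tall thin-walled bronze sleeve over it until it sits flush on the spacer. Then slide the sled along its bed until the centre mark on the spindle's top is right under the press's pointed tip, and let go. Leave everything else on the table where it is; the thick bush with the narrow bore is not needed.

Things in the scene. Friction and masses are not known exactly. Their poses are not given: they have to be found in the camera images.
- spacer: Flat steel spacer ring lying on the table: outside diameter 44 mm, bore 23 mm, height 14 mm, about 0.12 kg. Origin at the centre of its underside, z is its axis; both ends alike.
- spacer_mid (a point): Centre of the spacer, on its axis at half height (7 mm above its underside).
- sleeve: Tall bronze bearing sleeve standing on end: outside diameter 36 mm, bore 23 mm, height 32 mm, about 0.16 kg. Origin at the centre of its underside, z is its axis; both ends alike.
- sleeve_mid (a point): Centre of the sleeve, on its axis at half height (16 mm above its underside).
- spindle_foot (a point): Point on the spindle's axis at its shoulder, where the spacer must rest, 46 mm above the table. The shoulder is a collar of 30 mm diameter, 6 mm above the sled's flat top (76 mm wide in x). Its axes are the press's own: y points along the bed towards the ram, z up. Moves with the sled.
- spindle_top (a point): Centre mark in the spindle's top face, 102 mm above the table (56 mm above the shoulder). The upright steel spindle is 20 mm in diameter with its top 4 mm tapered to 11 mm. Same axes as spindle_foot; moves with the sled.
- sled_handle (a point): Grip point of the sled's upright round wooden handle, 18 mm in diameter, standing from 40 to 95 mm above the table; the point lies on its axis 80 mm above the table, 110 mm from the spindle on the side away from the ram (-y of the press). Same axes as spindle_foot.
- sled (a joint): Travel of the sled along the bed towards the ram, 0 to 0.18 m. The spindle is right under the ram tip at 0.16. Friction about 3 N; it stays where it is left. It has no stop or click under the ram.
- ram_tip (a point): Downward point of the press's fixed ram, 116 mm above the table, 14 mm above the spindle's top. Its 16 mm rod hangs from a 40 mm round nose (underside 150 mm high) under the 50 mm wide head block, which hides it from above: the tip is midway across the block, 20 mm behind its end nearest the sled handle. Same axes as spindle_foot.
- press: The bench press, fixed to the table. Bed 100 mm wide in its x, 420 mm long in its y (from -195 to +225 mm), guide strips 32 mm high. Origin on the table under the bed; the ram tip is at y = +110 mm, the head block from +90 mm, the 60 mm wide column from +175 to +225 mm, both up to 222 mm high; a lever knob reaches y = +283 mm, 263 mm high.
- bush: Odd bronze bush, not needed: outside diameter 40 mm, narrow 12 mm bore (too small for the spindle), height 22 mm. Origin at the centre of its underside.
- bell: Small brass bell-shaped weight standing close to the sleeve, 40 mm in diameter, 46 mm high. Origin at the centre of its underside.
- pot: Small closed terracotta pot standing close to the sleeve, 40 mm in diameter, 40 mm high. Origin at the centre of its underside.
- rest: Wooden key rest with a cork strip lying close to the spacer, 30 mm (its x) by 70 mm (its y), 30 mm high. Origin at the centre of its underside.
- key: Coarse bronze key casting, 190 mm (its x) by 60 mm by 17 mm, lying beyond the press. Origin at the centre of its underside.
- mallet: Bone-headed mallet lying near the robot on its right, 250 mm long along its x, head 44 mm thick and 75 mm wide at +x. Origin on the table under the handle.
- caliper: Steel caliper lying flat at the far side, 220 mm long along its x, 66 mm wide, 8 mm thick. Origin under the middle of its beam.
- stake: Fixed upright steel bench stake on a 60 mm square wooden block, 165 mm high, mushroom top 36 mm in diameter, standing between the robot and the press. Origin at the centre of the block's underside.
Mind the look-alikes: they are no part of the job. What is meant by the spacer is not blue or turquoise, and is the smaller of those in its own colour.

How it is judged:
On the way, in this order (a step that is already met when the one before it is completed fails the run):
1. the spacer is down on the spindle's shoulder (horizontal distance between spacer_mid and spindle_foot below 0.004 m and z of spacer_mid in the frame of spindle_foot between 0.004 and 0.01 m and angle between the z axis of spacer_mid and the z axis of spindle_foot, either way round below 0.1 rad), for 0.2 s.
2. the sleeve is on the spindle, down on the spacer (all of step 1 and horizontal distance between sleeve_mid and spindle_foot below 0.004 m and z of sleeve_mid in the frame of spindle_foot between 0.027 and 0.033 m and angle between the z axis of sleeve_mid and the z axis of spindle_foot, either way round below 0.1 rad), for 0.2 s.
At the end, for the whole second after the job is handed in: The spacer lies on the spindle's shoulder and the sleeve on the spacer (each within 3 mm of its seated height, 4 mm of the axis and 0.1 rad of upright, at rest), and the spindle's top mark is within 4 mm, horizontally, of the ram tip (all of step 2 and horizontal distance between spindle_top and ram_tip below 0.004 m and linear speed of each of spacer, sleeve below 0.02 m/s); the robot touches nothing.
It fails at once if a bystander (bush, bell weight, pot, key rest, key casting, mallet or caliper) is displaced by more than 25 mm (distance of any of bush, bell, pot, rest, key, mallet, caliper from where it was at the start of the episode above 0.025 m).
It fails at once if the bell weight, pot, bush or key rest is tipped over (angle between any of bell, pot, bush, rest's own z axis and vertical above 0.5 rad).
It also fails if it takes over 72 s, if anything falls off the work surface, if the arm or the gripper's body presses on something with over 40 N, if the wrist force passes 120 N, or if a joint passes its speed limit or range.

## Working session

There is one attempt and no reset: what is moved stays moved. The work goes in short steps, Python scripts to look and compute and a tool call to move; the robot and the scene stay as the last step left them, time stands still between calls to the robot, and variables do not carry over. Pictures are saved under pics/ and viewed, about 8 in all and at most 12, crops included, and the job is handed in when it is done.

Besides the shell and the picture viewer there is one more tool, called after ">>>" as name(argument=value, ...) on one line, values as JSON. send_rows: Moves the arm, as the interface text tells. Its arguments: {"type":"object","properties":{"slide":{"type":"array"},"rotation":{"type":"array"},"hand":{"type":"array"},"force":{"type":"number"}},"required":["slide","rotation","hand"]}

```bash
mkdir -p pics; cat > h.py <<'E'
from station import *
import numpy as np, cv2
from scipy.spatial.transform import Rotation as R
def cloud(name):
    c=get_calibration(name); im,d=get_image(name)
    K=np.array(c["intrinsics"]); Rm=cv2.Rodrigues(np.array(c["rvec"],float))[0]; t=np.array(c["tvec"],float).ravel()
    v,u=np.mgrid[0:480,0:640]
    x=(u-K[0,2])/K[0,0]; y=(v-K[1,2])/K[1,1]
    if name=="wrist":
        th=np.hypot(x,y); s=np.where(th>1e-9,np.tan(th)/np.maximum(th,1e-9),1); x=x*s;y=y*s
    P=np.stack([x*d,y*d,d],-1)
    W=(P-t)@Rm
    W[d==0]=np.nan
    return im,d,W,K,Rm,t
E
python3 - <<'E'
from h import *
s=get_state(); print(s["t"],s["ee_pos"],s["orientation"],s["gripper_width"])
for n in("top","side"):
    im,d,W,K,Rm,t=cloud(n); cv2.imwrite(f"pics/{n}.png",im); np.savez(f"{n}.npz",im=im,W=W,d=d)
    print(n,K.tolist(),(-Rm.T@t).round(3),Rm[2].round(2))
E
```

```text
0.0 [0.1395732  0.53164661 0.23075498] [-3.14152832e+00  1.18590715e-03  1.31398260e+00] 0.08557120318879766
top [[499.0364288955144, 0.0, 318.32646473466025], [0.0, 499.0364288955144, 241.1686413318342], [0.0, 0.0, 1.0]] [0.286 0.025 1.449] [ 0.17 -0.01 -0.99]
side [[508.0291450063982, 0.0, 315.47306018024454], [0.0, 508.0291450063982, 240.77893022440853], [0.0, 0.0, 1.0]] [ 0.229 -0.682  1.027] [ 0.25  0.58 -0.78]
```

View pics/top.png

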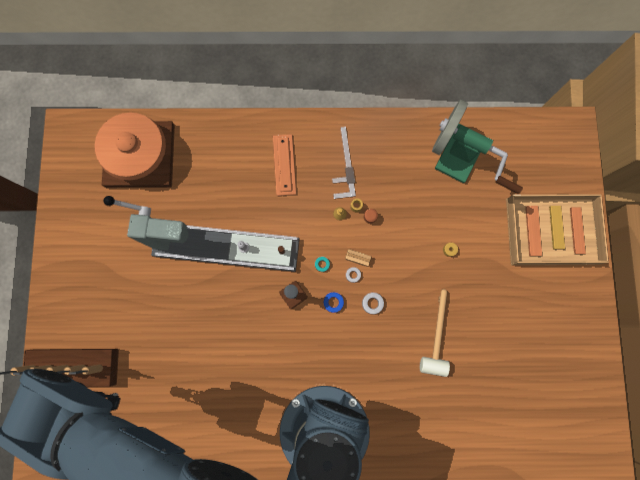

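View pics/side.png

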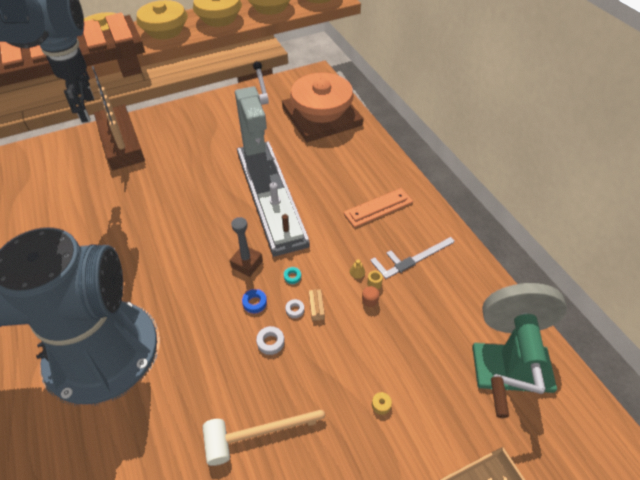

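Top view: grey rings at (354,275) (small, beside the key rest) and (373,303) (large). Turquoise ring at (322,264), blue ring at (334,302). The small grey ring fits the description of the spacer. The sleeve is the open ring at (357,205), between the bell (340,214) and the pot (371,216). I'll confirm with a crop and measure.

```bash
python3 - <<'E'
from h import *
D={n:np.load(n+".npz") for n in("top","side")}
top=D["top"]; W=top["W"]
cv2.imwrite("pics/crop1.png",cv2.resize(top["im"][185:325,130:400],None,fx=2.9,fy=2.9,interpolation=cv2.INTER_CUBIC))
def at(n,u,v): return D[n]["W"][v,u].round(3)
def circ(n,c,rad,z0,z1):
    W=D[n]["W"]; m=(np.hypot(W[...,0]-c[0],W[...,1]-c[1])<rad)&(W[...,2]>z0)&(W[...,2]<z1)
    P=W[m]
    if len(P)<5: return None
    (cx,cy),r=cv2.minEnclosingCircle((P[:,:2]*1000).astype(np.float32))
    return len(P),P.mean(0).round(4),np.round([cx,cy,r],1)
g=lambda u,v:np.nanmean(W[v-6:v+7,u-6:u+7].reshape(-1,3),0)
for nm,(u,v),z0,z1,rad in[("spacer",(354,275),.008,.02,.03),("bigring",(373,303),.008,.03,.04),("turq",(322,264),.008,.03,.035),("sleeve",(357,205),.025,.04,.026),("bell",(340,214),.01,.06,.025),("pot",(371,216),.03,.05,.025),("rest",(359,258),.02,.04,.05)]:
    c=g(u,v)
    for n in D: print(nm,n,circ(n,c,rad,z0,z1))
    P=W[(np.hypot(W[...,0]-c[0],W[...,1]-c[1])<.05)&(W[...,2]>.02)]
    if nm=="rest": print(cv2.minAreaRect((P[:,:2]*1000).astype(np.float32)))
# press
for n in D:
    W=D[n]["W"]
    for nm,a,b,reg in[("bed",.026,.034,None),("sledtop",.037,.043,None),("spindle",.098,.105,None),("handle",.09,.097,None),("head",.21,.228,None),("stake",.155,.17,None)]:
        m=(W[...,2]>a)&(W[...,2]<b)&(W[...,0]>.3)&(W[...,0]<.75)&(W[...,1]>.05)&(W[...,1]<.62)
        P=W[m]
        if len(P): print(n,nm,len(P),np.median(P,0).round(4),[np.round(x,1) for x in cv2.minAreaRect((P[:,:2]*1000).astype(np.float32))])
E
```

```text
spacer top (131, array([ 0.4315, -0.0853,  0.0136]), array([429.3, -85.7,  24.8]))
spacer side (189, array([ 0.434 , -0.0878,  0.0128]), array([434.4, -86.7,  22.6]))
bigring top (278, array([ 0.3501, -0.1397,  0.0191]), array([ 350.3, -140.1,   30.7]))
bigring side (460, array([ 0.3517, -0.1433,  0.0175]), array([ 351.8, -141.2,   31.8]))
turq top (129, array([0.4644, 0.0033, 0.0143]), array([470.2,   2.9,  27.3]))
turq side (163, array([0.4655, 0.0013, 0.0127]), array([465.9,   1.7,  23. ]))
sleeve top (73, array([ 0.6363, -0.0982,  0.0315]), array([637.1, -98.3,  17.8]))
sleeve side (110, array([ 0.6384, -0.1005,  0.0302]), array([ 640. , -100.4,   19.1]))
bell top (105, array([ 0.6123, -0.0491,  0.0262]), array([614.1, -49.4,  17.5]))
bell side (149, array([ 0.614 , -0.0558,  0.0256]), array([615.2, -53.3,  18.1]))
pot top (147, array([ 0.6021, -0.1376,  0.039 ]), array([ 603.1, -137.5,   19.9]))
pot side (208, array([ 0.6032, -0.1416,  0.0376]), array([ 603.8, -139.4,   21. ]))
rest top (228, array([ 0.481 , -0.1001,  0.0259]), array([475.4, -97.8,  38.5]))
rest side (328, array
[... 706 characters left out ...]
.089  0.1619] [array([462.5, 270.9]), array([441.1,  67.5]), np.float64(69.2)]
side bed 1329 [0.5405 0.2934 0.0304] [array([547.2, 332.7]), array([667.5, 235.3]), np.float64(61.5)]
side sledtop 1047 [0.5006 0.1749 0.0392] [array([529.3, 299.8]), array([593.3, 202.7]), np.float64(61.9)]
side spindle 342 [0.7278 0.5303 0.1009] [array([533.8, 372.5]), array([653. , 183.5]), np.float64(47.3)]
side handle 166 [0.7035 0.4739 0.0936] [array([544.9, 353.8]), array([654.6, 205.3]), np.float64(55.9)]
side head 712 [0.5327 0.4273 0.2189] [array([536.5, 437.2]), array([168.8,  79.1]), np.float64(70.2)]
side stake 239 [0.3843 0.0924 0.1604] [array([468.3, 270.1]), array([443.1,  75.5]), np.float64(69.2)]
```

View pics/crop1.png

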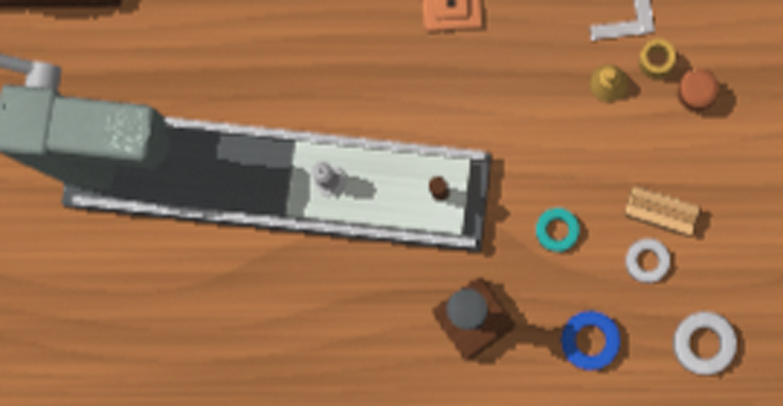

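The crop confirms it: the small grey ring at crop (648,260), next to the rest, is the spacer. The larger grey ring is at (706,343). The present yaw of 75° already lines up with the rest's long side, so I'll move over the spacer.

>>> send_rows(slide=[[-4.37,3.67,0],[-4.37,3.67,0],[-4.37,3.67,0],[-4.37,3.67,0],[-4.37,3.67,0],[-4.37,3.67,0],[-4.37,3.67,0],[-4.37,3.67,0],[-4.37,3.67,0],[-4.37,3.67,0],[-4.37,3.67,0],[-4.37,3.67,0]], rotation=[[0,0,0],[0,0,0],[0,0,0],[0,0,0],[0,0,0],[0,0,0],[0,0,0],[0,0,0],[0,0,0],[0,0,0],[0,0,0],[0,0,0]], hand=[1,1,1,1,1,1,1,1,1,1,1,1])

```text
t: 1.3
ee_pos: [0.3953, -0.0132, 0.23]
orientation: [3.14, 0.001, 1.323]
ft_force: [1.0, 1.0, 0.4]
gripper_width: 0.0854
```

```bash
cat >> h.py <<'E'
def go(x,y,z,yaw=None):
    s=get_state(); p=np.array(s["ee_pos"]); r=R.from_euler("xyz",s["orientation"])
    m=r.inv().apply(np.array([x,y,z])-p)*100
    o=[np.pi,0,yaw if yaw is not None else s["orientation"][2]]
    rv=np.degrees((r.inv()*R.from_euler("xyz",o)).as_rotvec())
    print("t",round(s["t"],2),"p",p.round(4),"rpy",np.round(s["orientation"],3),"w",round(s["gripper_width"],4),"F",np.round(s["ft_force"],1),"-> slide cm",m.round(2),"rot",rv.round(2))
E
python3 - <<'E'
from h import *
go(.432,-.087,.15)
im,d,W,K,Rm,t=cloud("wrist"); cv2.imwrite("pics/w1.png",im); np.savez("w1.npz",im=im,W=W,d=d)
print(K,(-Rm.T@t).round(3),Rm.round(2))
E
```

```text
t 1.3 p [ 0.3953 -0.0132  0.23  ] rpy [3.140e+00 1.000e-03 1.323e+00] w 0.0854 F [1.  1.  0.4] -> slide cm [-6.25  5.35  8.02] rot [0.08 0.07 0.  ]
[[371.64829954   0.         322.31719234]
 [  0.         371.64829954 238.17937214]
 [  0.           0.           1.        ]] [0.319 0.007 0.373] [[ 0.24  0.97 -0.  ]
 [ 0.92 -0.23  0.31]
 [ 0.3  -0.08 -0.95]]
```

View pics/w1.png

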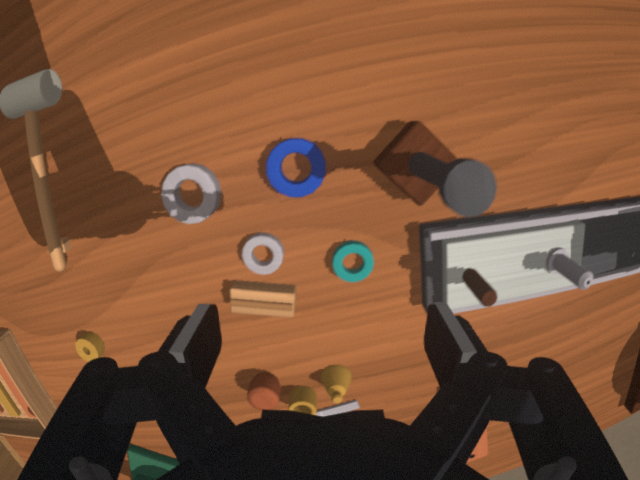

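Wrist view: spacer at (262,254), rest at (263,300), sleeve at (300,400) between pot (264,390) and bell (337,383), spindle top at (586,281). I'll fit these from the wrist cloud.

```bash
cat >> h.py <<'E'
from scipy.optimize import least_squares
def sel(W,c,rad,z0,z1):
    m=(np.hypot(W[...,0]-c[0],W[...,1]-c[1])<rad)&(W[...,2]>z0)&(W[...,2]<z1); return W[m]
def fit(P,ro,ri=0):
    # max coverage centre: penalise points outside ro / inside ri (mm)
    Q=P[:,:2]*1000; c0=np.median(Q,0)
    f=lambda c:(lambda r:np.r_[np.maximum(r-ro,0),np.maximum(ri-r,0),1e-2*(c-c0)])(np.hypot(*(Q-c).T))
    o=least_squares(f,c0,loss="soft_l1"); return len(P),(o.x/1000).round(4),P[:,2].mean().round(4),round(2*o.cost,1)
E
python3 - <<'E'
from h import *
W=np.load("w1.npz")["W"]
print("spacer",fit(sel(W,(.432,-.087),.03,.010,.018),22,11.5))
print("sleeve",fit(sel(W,(.638,-.1),.024,.028,.036),18,11.5))
P=sel(W,(.481,-.1),.055,.022,.034); print("rest",cv2.minAreaRect((P[:,:2]*1000).astype(np.float32)))
print("pix spindle",W[281,586],"handle",W[296,487],W[298,488])
a=W[281,586]
if np.isfinite(a).all(): print("spindle",fit(sel(W,a,.014,.098,.106),5.5+1))
b=np.array([.49,.12]); P=W[(W[...,2]>.088)&(W[...,2]<.1)&(W[...,0]>.42)&(W[...,0]<.6)&(W[...,1]>.1)&(W[...,1]<.2)]; print("handle",fit(P,9) if len(P) else 0)
P=W[(W[...,2]>.037)&(W[...,2]<.042)&(W[...,0]>.42)&(W[...,0]<.65)&(W[...,1]>.08)&(W[...,1]<.4)]; print("sledtop",cv2.minAreaRect((P[:,:2]*1000).astype(np.float32)))
for n in("top","side"):
    T=np.load(n+".npz")["W"]
    for nm,z0,z1,bx in[("sp",.097,.105,(.45,.6,.2,.32)),("ha",.088,.099,(.45,.6,.1,.18)),("head",.215,.228,(.45,.62,.30,.49)),("sled",.0375,.0425,(.4,.62,.05,.35))]:
        P=T[(T[...,2]>z0)&(T[...,2]<z1)&(T[...,0]>bx[0])&(T[...,0]<bx[1])&(T[...,1]>bx[2])&(T[...,1]<bx[3])]
        if len(P): print(n,nm,len(P),P.mean(0).round(4),[np.round(q,1) for q in cv2.minAreaRect((P[:,:2]*1000).astype(np.float32))])
print(np.load("top.npz")["W"][238:252,236:248,2].round(2)[::2])
E
```

```text
spacer (952, array([ 0.434 , -0.0872]), np.float64(0.0142), np.float64(2.7))
sleeve (210, array([ 0.6388, -0.0996]), np.float64(0.0316), np.float64(2.3))
rest ((483.1571960449219, -101.63250732421875), (71.0311279296875, 30.951139450073242), 70.7380142211914)
pix spindle [0.50908072 0.22254509 0.10313721] handle [0.49517403 0.11380435 0.0958136 ] [0.4973721  0.11457662 0.09608414]
spindle (197, array([0.5092, 0.2247]), np.float64(0.1009), np.float64(148.7))
handle (294, array([0.4979, 0.117 ]), np.float64(0.0941), np.float64(0.2))
sledtop ((505.31475830078125, 178.8348846435547), (175.56231689453125, 77.25102996826172), 83.3192138671875)
top sp 35 [0.5091 0.2274 0.1008] [array([510. , 227.9]), array([18.3, 17.4]), np.float64(44.9)]
top ha 32 [0.4968 0.1184 0.0942] [array([496.8, 118.7]), array([16.5, 14. ]), np.float64(2.2)]
top head 1100 [0.5324 0.4273 0.2208] [array([545.9, 424.7]), array([137.9,  86.1]), np.float64(84.9)]
top sled 874 [0.5035 0.1798 0.04  ] [array([507.4, 205.6]), array([303.4, 114.4]), np.float64(72.6)]
side sp 31 [0.511  0.225  0.0998] [array([511.4, 226.8]), array([19.8, 16. ]), np.float64(65.8)]
side ha 33 [0.4986 0.1162 0.0927] [array([499.5, 117.3]), array([16.7, 14.8]), np.float64(67.9)]
side head 607 [0.5336 0.4244 0.2193] [array([533.2, 430.8]), array([153. ,  76.4]), np.float64(70.3)]
side sled 863 [0.5034 0.1736 0.0395] [array([482.1, 169.5]), array([200.8, 120.8]), np.float64(82.4)]
[[0.03 0.04 0.04 0.04 0.04 0.04 0.04 0.04 0.04 0.04 0.04 0.04]
 [0.04 0.04 0.04 0.03 0.04 0.04 0.04 0.04 0.04 0.04 0.04 0.04]
 [0.04 0.04 0.1  0.1  0.1  0.1  0.1  0.1  0.05 0.04 0.03 0.04]
 [0.04 0.1  0.1  0.11 0.11 0.1  0.1  0.1  0.09 0.08 0.04 0.05]
 [0.04 0.04 0.1  0.1  0.1  0.1  0.1  0.1  0.09 0.08 0.06 0.05]
 [0.04 0.04 0.05 0.05 0.09 0.09 0.09 0.08 0.08 0.06 0.05 0.04]
 [0.05 0.04 0.05 0.05 0.05 0.04 0.06 0.05 0.05 0.04 0.04 0.04]]
```

>>> send_rows(slide=[[-1.55,1.4,3.2],[-1.55,1.4,3.2],[-1.55,1.4,3.2],[-1.55,1.4,3.2],[0,0,0],[0,0,0]], rotation=[[0,0,0],[0,0,0],[0,0,0],[0,0,0],[0,0,0],[0,0,0]], hand=[1,1,1,1,1,1])

```text
t: 1.95
ee_pos: [0.4395, -0.0993, 0.0983]
orientation: [3.136, 0.002, 1.312]
ft_force: [0.5, 0.2, -0.2]
gripper_width: 0.0855
```

```bash
python3 - <<'E'
from h import *
im,d,W,K,Rm,t=cloud("wrist"); go(.434,-.0872,.005); np.savez("w2.npz",im=im,W=W,d=d)
print(fit(sel(W,(.434,-.087),.03,.010,.018),22,11.5))
E
```

```text
t 2.0 p [ 0.4394 -0.0992  0.0986] rpy [3.136e+00 2.000e-03 1.313e+00] w 0.0859 F [ 0.3 -0.4 -0.5] -> slide cm [ 1.04 -0.89  9.35] rot [0.34 0.12 0.  ]
(2571, array([ 0.4339, -0.0871]), np.float64(0.0141), np.float64(3.8))
```

>>> send_rows(slide=[[0.5,-0.45,2.5],[0.5,-0.45,2.5],[0,0,2.5],[0,0,1.5],[0,0,0],[0,0,0]], rotation=[[0.34,0.12,0],[0,0,0],[0,0,0],[0,0,0],[0,0,0],[0,0,0]], hand=[1,1,1,1,1,1])

```text
t: 2.6
ee_pos: [0.4373, -0.0845, 0.0141]
orientation: [3.128, 0.0, 1.317]
ft_force: [-0.4, -0.9, 0.4]
gripper_width: 0.0857
```

```bash
python3 - <<'E'
from h import *
go(.434,-.0871,.003,1.313)
E
```

```text
t 2.6 p [ 0.4373 -0.0845  0.0141] rpy [3.128 0.    1.317] w 0.0857 F [-0.4 -0.9  0.4] -> slide cm [-0.34 -0.26  1.11] rot [0.76 0.03 0.24]
```

>>> send_rows(slide=[[-0.35,-0.25,0.5],[0,0,0.5],[0,0,0]], rotation=[[0.75,0,0.2],[0,0,0],[0,0,0]], hand=[1,1,1])

```text
t: 2.9
ee_pos: [0.4354, -0.0876, 0.0063]
orientation: [3.138, 0.001, 1.314]
ft_force: [0.3, -0.0, 0.0]
gripper_width: 0.0851
```

```bash
python3 - <<'E'
from h import *
go(.434,-.0871,.003,1.313)
E
```

```text
t 2.9 p [ 0.4354 -0.0876  0.0063] rpy [3.138e+00 1.000e-03 1.314e+00] w 0.0851 F [ 0.3 -0.   0. ] -> slide cm [ 0.01 -0.15  0.33] rot [0.23 0.04 0.06]
```

>>> send_rows(slide=[[0,-0.15,0.35],[0,0,0],[0,0,0],[0,0,0],[0,0,0],[0,0,0],[0,0,0]], rotation=[[0.25,0,0],[0,0,0],[0,0,0],[0,0,0],[0,0,0],[0,0,0],[0,0,0]], hand=[1,1,-1,-1,-1,-1,-1], force=40)

```text
t: 3.6
ee_pos: [0.4341, -0.0874, 0.0036]
orientation: [-3.141, 0.001, 1.314]
ft_force: [0.3, -0.8, -1.2]
gripper_width: 0.042
```

```bash
python3 - <<'E'
from h import *
go(.434,-.0871,.003,1.313)
E
```

```text
t 3.6 p [ 0.4341 -0.0874  0.0036] rpy [-3.141e+00  1.000e-03  1.314e+00] w 0.042 F [ 0.3 -0.8 -1.2] -> slide cm [ 0.03 -0.02  0.06] rot [-0.01  0.04  0.04]
```

>>> send_rows(slide=[[0,0,-2],[0,0,-3.5],[0,0,-4],[0,0,-4],[0,0,-3],[0,0,0],[0,0,0]], rotation=[[0,0,0],[0,0,0],[0,0,0],[0,0,0],[0,0,0],[0,0,0],[0,0,0]], hand=[-1,-1,-1,-1,-1,-1,-1])

```text
t: 4.3
ee_pos: [0.4329, -0.0869, 0.1738]
orientation: [-3.138, 0.001, 1.314]
ft_force: [-0.1, 0.3, -1.2]
gripper_width: 0.0418
```

```bash
python3 - <<'E'
from h import *
go(.510,.226,.16,1.313)
im,d,W,K,Rm,t=cloud("wrist"); s=get_state()
r=R.from_euler("xyz",s["orientation"]); T=r.inv().apply((W-np.array(s["ee_pos"])).reshape(-1,3)).reshape(W.shape)
np.savez("w3.npz",im=im,W=W,T=T)
m=(np.hypot(T[...,0],T[...,1])<.04)&(T[...,2]>-.03)&(T[...,2]<.02)
v,u=np.where(m); print(u.min(),u.max(),v.min(),v.max())
hs=np.histogram(T[m][:,2],bins=np.arange(-.03,.021,.0025)); print(hs)
cv2.imwrite("pics/w3.png",cv2.resize(im[240:480,180:460],None,fx=2.5,fy=2.5))
E
```

```text
t 4.3 p [ 0.4329 -0.0869  0.1738] rpy [-3.138e+00  1.000e-03  1.314e+00] w 0.0418 F [-0.1  0.3 -1.2] -> slide cm [32.22 -0.49  1.37] rot [-0.18  0.03  0.04]
228 417 261 370
(array([ 359,  308,  305,  284,  297,  281,  283, 5086,  946,  468,  360,
        369,  173,    5,    0,    0,    0,    0,    0,    0]), array([-3.00000000e-02, -2.75000000e-02, -2.50000000e-02, -2.25000000e-02,
       -2.00000000e-02, -1.75000000e-02, -1.50000000e-02, -1.25000000e-02,
       -1.00000000e-02, -7.50000000e-03, -5.00000000e-03, -2.50000000e-03,
       -1.38777878e-17,  2.50000000e-03,  5.00000000e-03,  7.50000000e-03,
        1.00000000e-02,  1.25000000e-02,  1.50000000e-02,  1.75000000e-02,
        2.00000000e-02]))
```

View pics/w3.png

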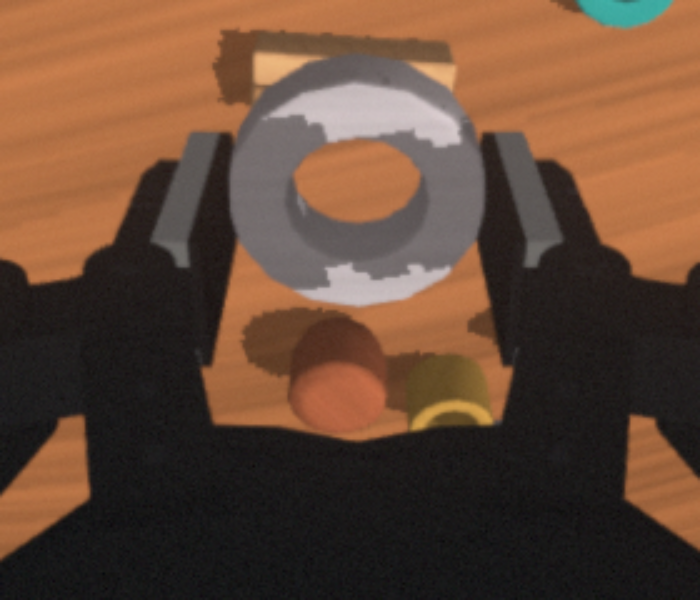

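Held squarely: the bore is centred between the pads. I'll carry it to the spindle.

>>> send_rows(slide=[[4,0,0],[4,0,0],[4,0,0],[4,0,0],[4,0,0],[4,0,0],[4,0,0],[2.5,0,0],[0,0,0],[0,0,0]], rotation=[[0,0,0],[0,0,0],[0,0,0],[0,0,0],[0,0,0],[0,0,0],[0,0,0],[0,0,0],[0,0,0],[0,0,0]], hand=[-1,-1,-1,-1,-1,-1,-1,-1,-1,-1])

```text
t: 5.35
ee_pos: [0.5074, 0.2185, 0.1562]
orientation: [-3.116, 0.011, 1.311]
ft_force: [0.0, -0.2, -1.1]
gripper_width: 0.0418
```

```bash
cat >> h.py <<'E'
def look(f):
    s=get_state(); im,d,W,K,Rm,t=cloud("wrist")
    r=R.from_euler("xyz",s["orientation"]); T=r.inv().apply((W-np.array(s["ee_pos"])).reshape(-1,3)).reshape(W.shape)
    np.savez(f+".npz",im=im,W=W,T=T); return im,W,T,s
E
python3 - <<'E'
from h import *
T=np.load("w3.npz")["T"]
m=(np.hypot(T[...,0],T[...,1])<.03)&(abs(T[...,0])<.0205)&(T[...,2]>-.013)&(T[...,2]<-.009)
print("in hand",fit(T[m],22,11.5))
im,W,T,s=look("w4")
m=(np.hypot(T[...,0],T[...,1])<.03)&(abs(T[...,0])<.0205)&(T[...,2]>-.013)&(T[...,2]<-.009)
print("in hand",fit(T[m],22,11.5))
P=sel(W,(.51,.226),.02,.097,.106); print("spindle",len(P), fit(P,8) if len(P)>5 else 0)
P=sel(W,(.51,.226),.03,.060,.095); print("body",len(P), fit(P,10) if len(P)>5 else 0)
P=sel(W,(.498,.117),.02,.09,.1); print("handle",len(P), fit(P,9) if len(P)>5 else 0)
go(.5095,.226,.16,1.313)
cv2.imwrite("pics/w4.png",im)
E
```

```text
in hand (5324, array([ 0.0003, -0.0005]), np.float64(-0.0109), np.float64(6.0))
in hand (5282, array([ 0.0002, -0.0004]), np.float64(-0.0107), np.float64(4.8))
spindle 420 (420, array([0.5089, 0.2278]), np.float64(0.1003), np.float64(51.5))
body 474 (474, array([0.5103, 0.2268]), np.float64(0.079), np.float64(0.0))
handle 525 (525, array([0.4986, 0.1181]), np.float64(0.0946), np.float64(0.0))
t 5.4 p [0.5074 0.2182 0.1562] rpy [-3.116  0.011  1.31 ] w 0.0422 F [-0.6 -0.6 -1.7] -> slide cm [ 0.81 -0.   -0.39] rot [-1.46  0.61 -0.17]
```

View pics/w4.png

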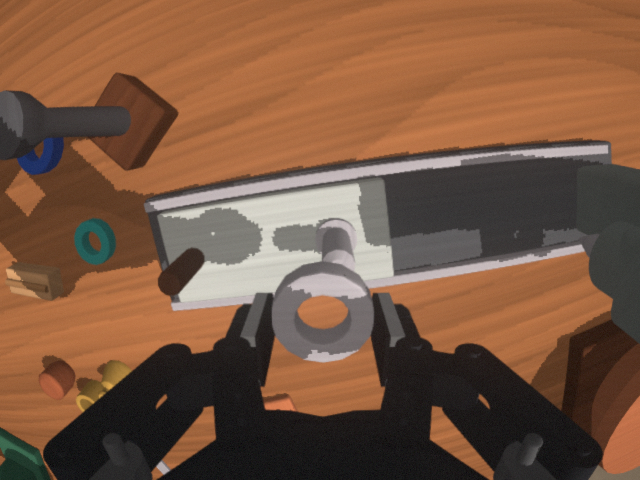

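```bash
cat >> h.py <<'E'
def cyl(P,r,c0):
    Q=P[:,:2]*1000
    o=least_squares(lambda c:np.hypot(*(Q-c).T)-r,np.array(c0)*1000,loss="soft_l1",f_scale=.5); res=np.hypot(*(Q-o.x).T)-r
    return len(P),(o.x/1000).round(4),np.abs(res).mean().round(2)
E
python3 - <<'E'
from h import *
for f in("w1","w4","top","side"):
    W=np.load(f+".npz")["W"]
    for z0,z1 in((.055,.075),(.075,.096)):
        P=sel(W,(.51,.226),.02,z0,z1); print(f,"spindle",cyl(P,10,(.51,.227)) if len(P)>8 else len(P))
    P=sel(W,(.51,.226),.02,.1005,.106); print(f,"topface",len(P),P.mean(0).round(4) if len(P) else "", (fit(P,5.5)[1] if len(P)>8 else 0))
    P=sel(W,(.498,.118),.02,.05,.09); print(f,"handle",cyl(P,9,(.498,.118)) if len(P)>8 else len(P))
    P=sel(W,(.498,.118),.02,.0925,.1); print(f,"handletop",fit(P,9) if len(P)>8 else len(P))
W=np.load("w4.npz")["W"]
P=W[(W[...,2]>.0375)&(W[...,2]<.042)&(W[...,0]>.42)&(W[...,0]<.62)&(W[...,1]>.08)&(W[...,1]<.3)]; print("sledtop",cv2.minAreaRect((P[:,:2]*1000).astype(np.float32)))
E
```

```text
w1 spindle (220, array([0.5112, 0.2267]), np.float64(0.46))
w1 spindle (263, array([0.5112, 0.2268]), np.float64(0.46))
w1 topface 113 [0.5097 0.2252 0.102 ] [0.5098 0.2254]
w1 handle (411, array([0.4989, 0.1173]), np.float64(0.36))
w1 handletop (238, array([0.4979, 0.1171]), np.float64(0.095), np.float64(0.2))
w4 spindle (232, array([0.5114, 0.2264]), np.float64(0.24))
w4 spindle (306, array([0.5114, 0.2265]), np.float64(0.22))
w4 topface 188 [0.507  0.2285 0.1018] [0.5082 0.2278]
w4 handle (692, array([0.499, 0.117]), np.float64(0.29))
w4 handletop (472, array([0.4985, 0.118 ]), np.float64(0.095), np.float64(0.0))
top spindle (10, array([0.5099, 0.228 ]), np.float64(0.52))
top spindle (15, array([0.5098, 0.2282]), np.float64(0.6))
top topface 25 [0.5079 0.2276 0.1023] [0.5081 0.2277]
top handle (16, array([0.4975, 0.1185]), np.float64(0.29))
top handletop (24, array([0.4963, 0.1185]), np.float64(0.0956), np.float64(0.0))
side spindle (35, array([0.5119, 0.228 ]), np.float64(1.12))
side spindle (46, array([0.5108, 0.2279]), np.float64(1.18))
side topface 11 [0.512  0.2247 0.1017] [0.5117 0.2243]
side handle (72, array([0.4992, 0.1186]), np.float64(1.08))
side handletop (21, array([0.4969, 0.1162]), np.float64(0.0938), np.float64(0.0))
sledtop ((505.4997253417969, 179.44480895996094), (175.5769500732422, 76.51074981689453), 83.60523223876953)
```

>>> send_rows(slide=[[0.5,0.1,0],[0.35,0.1,0],[0,0,2],[0,0,1],[0,0,0],[0,0,0]], rotation=[[-1.46,0.6,0],[0,0,0],[0,0,0],[0,0,0],[0,0,0],[0,0,0]], hand=[-1,-1,-1,-1,-1,-1])

```text
t: 6.0
ee_pos: [0.5111, 0.2214, 0.1241]
orientation: [-3.138, 0.003, 1.305]
ft_force: [0.6, 0.0, -0.4]
gripper_width: 0.042
```

```bash
python3 - <<'E'
from h import *
go(.5118,.2261,.112,1.313)
E
```

```text
t 6.0 p [0.5111 0.2214 0.1241] rpy [-3.138e+00  3.000e-03  1.305e+00] w 0.042 F [ 0.6  0.  -0.4] -> slide cm [ 0.47 -0.05  1.21] rot [-0.2   0.16 -0.47]
```

>>> send_rows(slide=[[0.45,0,0.5],[0,0,0.5],[0,0,0],[0,0,0]], rotation=[[-0.2,0.2,-0.5],[0,0,0],[0,0,0],[0,0,0]], hand=[-1,-1,-1,-1])

```text
t: 6.4
ee_pos: [0.5131, 0.2261, 0.1146]
orientation: [3.14, -0.002, 1.314]
ft_force: [-0.0, -1.0, -2.1]
gripper_width: 0.042
```

```bash
python3 - <<'E'
from h import *
im,W,T,s=look("w5")
go(.5118,.2261,.108,1.313)
m=(np.hypot(T[...,0],T[...,1])<.03)&(abs(T[...,0])<.0205)&(T[...,2]>-.013)&(T[...,2]<-.009)
print("in hand",fit(T[m],22,11.5), "world",fit(W[m],22,11.5)[1])
for z0,z1 in((.055,.075),(.075,.096)):
    P=sel(W,(.511,.2265),.02,z0,z1); print("spindle",cyl(P,10,(.51,.227)) if len(P)>8 else len(P))
E
```

```text
t 6.45 p [0.5131 0.2261 0.1146] rpy [ 3.140e+00 -2.000e-03  1.314e+00] w 0.0419 F [ 0.1  0.5 -1. ] -> slide cm [-0.03 -0.12  0.66] rot [ 0.09 -0.11  0.07]
in hand (5276, array([ 0.0003, -0.0004]), np.float64(-0.0107), np.float64(7.8)) world [0.5128 0.2265]
spindle (390, array([0.5114, 0.2264]), np.float64(0.2))
spindle (257, array([0.5114, 0.2264]), np.float64(0.23))
```

>>> send_rows(slide=[[0,-0.14,0.2],[0,0,0],[0,0,0.5],[0,0,0.5],[0,0,0.5],[0,0,0]], rotation=[[0,0,0],[0,0,0],[0,0,0],[0,0,0],[0,0,0],[0,0,0]], hand=[-1,-1,-1,-1,-1,-1])

```text
t: 7.05
ee_pos: [0.5116, 0.2265, 0.0963]
orientation: [3.14, -0.002, 1.314]
ft_force: [0.8, 0.1, -1.8]
gripper_width: 0.0418
```

```bash
python3 - <<'E'
from h import *
go(.5118,.2261,.0496,1.313)
E
```

```text
t 7.05 p [0.5116 0.2265 0.0963] rpy [ 3.140e+00 -2.000e-03  1.314e+00] w 0.0418 F [ 0.8  0.1 -1.8] -> slide cm [-0.05  0.02  4.67] rot [ 0.11 -0.12  0.07]
```

It's threaded on with no force. I'll keep going down.

>>> send_rows(slide=[[0,0,0.8],[0,0,0.8],[0,0,0.8],[0,0,0.8],[0,0,0.5],[0,0,0]], rotation=[[0,0,0],[0,0,0],[0,0,0],[0,0,0],[0,0,0],[0,0,0]], hand=[-1,-1,-1,-1,-1,-1])

```text
t: 7.65
ee_pos: [0.5113, 0.2264, 0.0552]
orientation: [3.141, -0.001, 1.314]
ft_force: [-0.1, 0.3, -1.3]
gripper_width: 0.0421
```

```bash
python3 - <<'E'
from h import *
go(.5118,.2261,.0496,1.313)
E
```

```text
t 7.65 p [0.5113 0.2264 0.0552] rpy [ 3.141e+00 -1.000e-03  1.314e+00] w 0.0421 F [-0.1  0.3 -1.3] -> slide cm [-0.02  0.05  0.56] rot [ 0.05 -0.08  0.06]
```

>>> send_rows(slide=[[0,0,0.3],[0,0,0.2],[0,0,0.1],[0,0,0]], rotation=[[0,0,0],[0,0,0],[0,0,0],[0,0,0]], hand=[-1,-1,-1,-1])

```text
t: 8.05
ee_pos: [0.5118, 0.2266, 0.0497]
orientation: [3.14, -0.002, 1.314]
ft_force: [0.1, 0.0, -1.2]
gripper_width: 0.0422
```

>>> send_rows(slide=[[0,0,0],[0,0,0],[0,0,0],[0,0,0],[0,0,0]], rotation=[[0,0,0],[0,0,0],[0,0,0],[0,0,0],[0,0,0]], hand=[0.5,0.5,0.5,0.5,0.5])

```text
t: 8.55
ee_pos: [0.5125, 0.2268, 0.0503]
orientation: [3.138, -0.003, 1.314]
ft_force: [0.8, 0.3, -0.2]
gripper_width: 0.064
```

```bash
python3 - <<'E'
from h import *
im,W,T,s=look("w6")
go(.5114,.2264,.17,1.313)
P=sel(W,(.5114,.2264),.028,.055,.066); P=P[np.hypot(P[:,0]-.5114,P[:,1]-.2264)>.011]; print("spacer top",fit(P,22,10),np.percentile(P[:,2],[10,50,90]).round(4))
E
```

```text
t 8.6 p [0.5125 0.2269 0.0503] rpy [ 3.138e+00 -3.000e-03  1.314e+00] w 0.0641 F [-0.4  0.4 -0.4] -> slide cm [ -0.04  -0.05 -11.97] rot [ 0.19 -0.17  0.07]
spacer top (4506, array([0.5116, 0.227 ]), np.float64(0.06), np.float64(0.5)) [0.0588 0.0602 0.061 ]
```

Spacer top is at 0.060 m, so it's seated. Next: rise, then go to the sleeve.

>>> send_rows(slide=[[0,0,-2],[0,0,-4],[0,0,-4],[0,0,-4],[-4,2.9,0],[-4,2.9,0],[-4,2.9,0],[-4,2.9,0],[-4,2.9,0],[-4,2.9,0],[-4,2.9,0],[0,0,0]], rotation=[[0,0,0],[0,0,0],[0,0,0],[0,0,0],[0,0,0],[0,0,0],[0,0,0],[0,0,0],[0,0,0],[0,0,0],[0,0,0],[0,0,0]], hand=[0.6,0.6,0.6,0.6,1,1,1,1,1,1,1,1])

```text
t: 9.8
ee_pos: [0.64, -0.1028, 0.197]
orientation: [3.135, -0.002, 1.319]
ft_force: [-0.4, 0.5, -0.3]
gripper_width: 0.0854
```

>>> send_rows(slide=[[0,0,0],[0,0,0],[0,0,0],[0,0,0],[0,0,0],[0,0,0],[0,0,0],[0,0,0],[0,0,0],[0,0,0],[0,0,0],[0,0,0]], rotation=[[0,0,8.2],[0,0,8.2],[0,0,8.2],[0,0,8.2],[0,0,8.2],[0,0,8.2],[0,0,8.2],[0,0,8.2],[0,0,8.2],[0,0,8.2],[0,0,0],[0,0,0]], hand=[1,1,1,1,1,1,1,1,1,1,1,1])

```text
t: 11.0
ee_pos: [0.638, -0.1004, 0.195]
orientation: [-3.139, -0.002, -0.167]
ft_force: [0.2, -0.2, 0.2]
gripper_width: 0.0853
```

```bash
python3 - <<'E'
from h import *
im,W,T,s=look("w7")
go(.6388,-.0996,.12,-.12)
P=sel(W,(.6388,-.0996),.026,.028,.036); print("sleeve",fit(P,18,11.5))
P=sel(W,(.6388,-.0996),.075,.003,.06); print("near",len(P))
g=lambda z0,z1:(lambda P:[np.round(q,1) for q in cv2.minAreaRect((P[:,:2]*1000).astype(np.float32))])(sel(W,(.6388,-.0996),.075,z0,z1))
for c,nm in(((.614,-.053),"bell"),((.603,-.14),"pot")): print(nm,fit(sel(W,c,.024,.02,.06),20))
cv2.imwrite("pics/w7.png",im)
E
```

```text
t 11.05 p [ 0.638  -0.1004  0.195 ] rpy [-3.139e+00 -2.000e-03 -1.670e-01] w 0.0856 F [-0.1  0.2  0.5] -> slide cm [ 0.05 -0.07  7.5 ] rot [-0.17 -0.12 -2.7 ]
sleeve (812, array([ 0.6393, -0.1001]), np.float64(0.0319), np.float64(2.2))
near 6024
bell (821, array([ 0.6192, -0.0497]), np.float64(0.0328), np.float64(0.0))
pot (1683, array([ 0.6051, -0.1398]), np.float64(0.0376), np.float64(0.6))
```

View pics/w7.png

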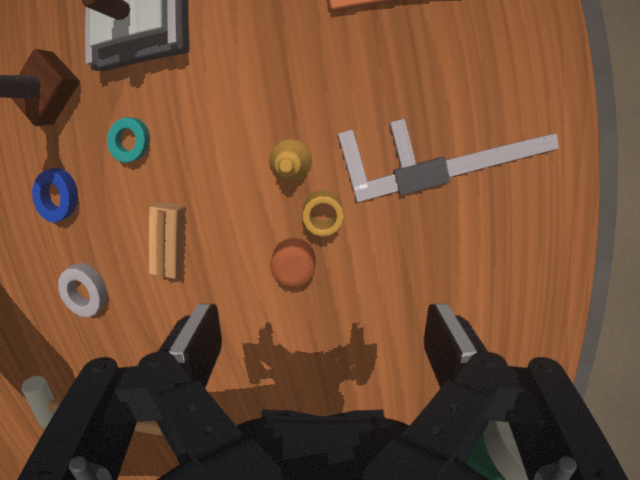

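Wrist view: sleeve at (323,216), bell (290,160), pot (293,263), caliper jaw end at about (360,198). I'll turn 4° more so the right finger misses the caliper, part-open the jaws, and go down.

>>> send_rows(slide=[[0.1,0,2.5],[0,0,3.5],[0,0,3.5],[0,0,2],[0,0,0],[0,0,0]], rotation=[[0,0,4],[0,0,0],[0,0,0],[0,0,0],[0,0,0],[0,0,0]], hand=[0.5,0.5,0.5,0.5,0.5,0.5])

```text
t: 11.65
ee_pos: [0.6405, -0.1, 0.0782]
orientation: [-3.138, -0.006, -0.221]
ft_force: [0.7, 0.2, -0.7]
gripper_width: 0.0639
```

```bash
python3 - <<'E'
from h import *
im,W,T,s=look("w8")
P=sel(W,(.6388,-.0996),.026,.028,.036); print("sleeve",fit(P,18,11.5))
go(.6393,-.1001,.01,-.24)
E
```

```text
sleeve (1891, array([ 0.6392, -0.0998]), np.float64(0.0318), np.float64(4.3))
t 11.7 p [ 0.6405 -0.1     0.0784] rpy [-3.138 -0.006 -0.221] w 0.0636 F [-1.   0.1  0.9] -> slide cm [-0.16  0.06  6.83] rot [-0.19 -0.33  1.07]
```

>>> send_rows(slide=[[-0.15,0,1.5],[0,0,1.5],[0,0,1.5],[0,0,1.2],[0,0,0.4],[0,0,0]], rotation=[[-0.2,-0.3,1],[0,0,0],[0,0,0],[0,0,0],[0,0,0],[0,0,0]], hand=[0.5,0.5,0.5,0.5,0.5,0.5])

```text
t: 12.3
ee_pos: [0.6403, -0.0999, 0.0144]
orientation: [3.141, -0.004, -0.239]
ft_force: [0.2, -0.5, -0.1]
gripper_width: 0.0638
```

```bash
python3 - <<'E'
from h import *
go(.6393,-.0999,.01,-.24)
E
```

```text
t 12.3 p [ 0.6403 -0.0999  0.0144] rpy [ 3.141 -0.004 -0.239] w 0.0638 F [ 0.2 -0.5 -0.1] -> slide cm [-0.1   0.03  0.44] rot [ 0.03 -0.21  0.08]
```

>>> send_rows(slide=[[-0.1,0,0.4],[0,0,0],[0,0,0],[0,0,0],[0,0,0],[0,0,0],[0,0,0]], rotation=[[0,-0.2,0],[0,0,0],[0,0,0],[0,0,0],[0,0,0],[0,0,0],[0,0,0]], hand=[0.5,0.5,-1,-1,-1,-1,-1])

```text
t: 13.0
ee_pos: [0.6399, -0.0998, 0.0114]
orientation: [3.141, -0.002, -0.239]
ft_force: [-1.0, -0.3, -1.6]
gripper_width: 0.034
```

>>> send_rows(slide=[[0,0,-1],[0,0,-3],[0,0,-4],[0,0,-4],[0,0,-4],[0,0,0],[0,0,0]], rotation=[[0,0,0],[0,0,0],[0,0,0],[0,0,0],[0,0,0],[0,0,0],[0,0,0]], hand=[-1,-1,-1,-1,-1,-1,-1])

```text
t: 13.7
ee_pos: [0.6388, -0.0994, 0.1801]
orientation: [3.141, -0.001, -0.239]
ft_force: [-0.1, -0.1, -2.0]
gripper_width: 0.0344
```

```bash
python3 - <<'E'
from h import *
im,W,T,s=look("w9")
go(.5114,.2266,.19,-.24)
m=(np.hypot(T[...,0],T[...,1])<.025)&(abs(T[...,0])<.0165)&(T[...,2]>-.027)&(T[...,2]<-.017)
print("in hand",fit(T[m],18,11.5),np.histogram(T[m][:,2],8))
cv2.imwrite("pics/w9.png",im[200:480,140:500])
E
```

```text
t 13.75 p [ 0.6392 -0.0995  0.1804] rpy [ 3.141e+00 -1.000e-03 -2.390e-01] w 0.0346 F [-0.6 -0.4 -0.6] -> slide cm [-20.12 -28.67  -1.  ] rot [ 0.03 -0.08  0.08]
in hand (3545, array([0.0004, 0.0001]), np.float64(-0.0203), np.float64(9.0)) (array([  30,  394, 1183, 1051,  397,  193,  155,  142]), array([-0.02277746, -0.0220566 , -0.02133573, -0.02061487, -0.019894  ,
       -0.01917313, -0.01845227, -0.0177314 , -0.01701053]))
```

View pics/w9.png

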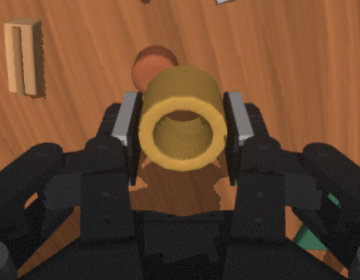

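Held upright and centred. I'll turn back so the camera stays clear of the ram head, then carry it over.

>>> send_rows(slide=[[0,0,-0.5],[0,0,-0.5],[0,0,0],[0,0,0],[0,0,0],[0,0,0],[0,0,0],[0,0,0],[0,0,0],[0,0,0],[0,0,0],[0,0,0]], rotation=[[0,0,-8.5],[0,0,-8.5],[0,0,-8.5],[0,0,-8.5],[0,0,-8.5],[0,0,-8.5],[0,0,-8.5],[0,0,-8.5],[0,0,-8.5],[0,0,-8.5],[0,0,0],[0,0,0]], hand=[-1,-1,-1,-1,-1,-1,-1,-1,-1,-1,-1,-1])

```text
t: 14.95
ee_pos: [0.6321, -0.098, 0.1732]
orientation: [-3.116, 0.003, 1.263]
ft_force: [0.7, -0.4, -1.5]
gripper_width: 0.0346
```

```bash
python3 - <<'E'
from h import *
go(.5114,.2266,.19,1.313)
E
```

```text
t 14.95 p [ 0.6321 -0.098   0.1732] rpy [-3.116e+00  3.000e-03  1.263e+00] w 0.0346 F [ 0.7 -0.4 -1.5] -> slide cm [ 27.28 -21.37  -1.2 ] rot [-1.49  0.11 -2.84]
```

>>> send_rows(slide=[[0,0,-1.2],[4.2,-3.2,0],[4.2,-3.2,0],[4.2,-3.2,0],[4.2,-3.2,0],[4.2,-3.2,0],[3.5,-2.8,0],[0,0,0],[0,0,0],[0,0,0]], rotation=[[-1.5,0.1,-2.8],[0,0,0],[0,0,0],[0,0,0],[0,0,0],[0,0,0],[0,0,0],[0,0,0],[0,0,0],[0,0,0]], hand=[-1,-1,-1,-1,-1,-1,-1,-1,-1,-1])

```text
t: 15.95
ee_pos: [0.5173, 0.1823, 0.1815]
orientation: [-3.138, 0.001, 1.273]
ft_force: [1.0, 0.5, -2.6]
gripper_width: 0.0342
```

```bash
cat > m.py <<'E'
from h import *
import sys
im,W,T,s=look(sys.argv[1])
go(.5114,.2266,.125,1.313)
m=(np.hypot(T[...,0],T[...,1])<.025)&(abs(T[...,0])<.0165)&(T[...,2]>-.0235)&(T[...,2]<-.019)
print("in hand",fit(T[m],18,11.5),"world",fit(W[m],18,11.5)[1])
for z0,z1 in((.063,.078),(.078,.096)):
    P=sel(W,(.511,.2265),.02,z0,z1); print("spindle",cyl(P,10,(.51,.227)) if len(P)>8 else len(P))
P=sel(W,(.5114,.2264),.028,.055,.066); P=P[np.hypot(P[:,0]-.5114,P[:,1]-.2264)>.011]; print("spacer",fit(P,22,10) if len(P)>9 else 0)
P=sel(W,(.498,.118),.02,.05,.09); print("handle",cyl(P,9,(.498,.118)) if len(P)>8 else len(P))
E
python3 m.py w10
```

```text
t 16.0 p [0.5175 0.1819 0.1815] rpy [-3.139e+00  1.000e-03  1.273e+00] w 0.0344 F [-0.6 -0.3 -2.9] -> slide cm [ 4.1  -1.88  5.65] rot [-0.18  0.08 -2.31]
in hand (3179, array([0.0003, 0.0006]), np.float64(-0.0207), np.float64(5.5)) world [0.5181 0.1823]
spindle (125, array([0.5113, 0.2267]), np.float64(0.18))
spindle (183, array([0.5115, 0.2265]), np.float64(0.25))
spacer (1498, array([0.5114, 0.2266]), np.float64(0.0601), np.float64(0.0))
handle (444, array([0.4989, 0.1169]), np.float64(0.27))
```

>>> send_rows(slide=[[1.4,-0.65,0],[1.4,-0.65,0],[1.3,-0.65,1],[0,0,2.5],[0,0,1.5],[0,0,0],[0,0,0]], rotation=[[0,0,-2.3],[0,0,0],[0,0,0],[0,0,0],[0,0,0],[0,0,0],[0,0,0]], hand=[-1,-1,-1,-1,-1,-1,-1])

```text
t: 16.7
ee_pos: [0.5097, 0.2307, 0.1278]
orientation: [-3.138, 0.001, 1.309]
ft_force: [0.0, 0.9, -1.5]
gripper_width: 0.0347
```

```bash
python3 m.py w11
```

```text
t 16.75 p [0.5096 0.2306 0.1279] rpy [-3.138e+00  1.000e-03  1.309e+00] w 0.0343 F [-0.   0.2 -2. ] -> slide cm [-0.34  0.28  0.29] rot [-0.19  0.06 -0.21]
in hand (3155, array([0.0002, 0.0006]), np.float64(-0.0207), np.float64(3.6)) world [0.5103 0.2308]
spindle (275, array([0.5115, 0.2264]), np.float64(0.21))
spindle (323, array([0.5114, 0.2265]), np.float64(0.24))
spacer (1921, array([0.5117, 0.227 ]), np.float64(0.06), np.float64(0.0))
handle (941, array([0.4988, 0.117 ]), np.float64(0.31))
```

>>> send_rows(slide=[[-0.38,0.22,0.5],[0,0,0.3],[0,0,0],[0,0,0]], rotation=[[-0.2,0,-0.2],[0,0,0],[0,0,0],[0,0,0]], hand=[-1,-1,-1,-1])

```text
t: 17.15
ee_pos: [0.5117, 0.2263, 0.1209]
orientation: [3.139, -0.001, 1.313]
ft_force: [0.3, 0.3, -0.8]
gripper_width: 0.0346
```

```bash
python3 m.py w12
```

```text
t 17.2 p [0.5117 0.2263 0.1209] rpy [ 3.139e+00 -1.000e-03  1.313e+00] w 0.0341 F [ 0.3  0.8 -2.4] -> slide cm [ 0.02 -0.04 -0.41] rot [ 0.17 -0.03 -0.03]
in hand (3171, array([0.0003, 0.0006]), np.float64(-0.0207), np.float64(5.6)) world [0.5123 0.2264]
spindle (297, array([0.5114, 0.2264]), np.float64(0.2))
spindle (360, array([0.5113, 0.2264]), np.float64(0.21))
spacer (2106, array([0.5112, 0.2272]), np.float64(0.06), np.float64(0.0))
handle (1016, array([0.4988, 0.117 ]), np.float64(0.31))
```

>>> send_rows(slide=[[0,-0.09,0.2],[0,0,0.4],[0,0,0.5],[0,0,0.5],[0,0,0.3],[0,0,0]], rotation=[[0.1,0,0],[0,0,0],[0,0,0],[0,0,0],[0,0,0],[0,0,0]], hand=[-1,-1,-1,-1,-1,-1])

```text
t: 17.8
ee_pos: [0.5108, 0.2265, 0.1002]
orientation: [3.141, -0.001, 1.312]
ft_force: [0.2, -0.9, -2.0]
gripper_width: 0.0345
```

```bash
python3 - <<'E'
from h import *
go(.5108,.2265,.0713,1.313)
E
```

```text
t 17.8 p [0.5108 0.2265 0.1002] rpy [ 3.141e+00 -1.000e-03  1.312e+00] w 0.0345 F [ 0.2 -0.9 -2. ] -> slide cm [-0.01 -0.    2.89] rot [ 0.06 -0.03 -0.03]
```

>>> send_rows(slide=[[0,0,0.7],[0,0,0.7],[0,0,0.7],[0,0,0.3],[0,0,0.2],[0,0,0.1],[0,0,0]], rotation=[[0,0,0],[0,0,0],[0,0,0],[0,0,0],[0,0,0],[0,0,0],[0,0,0]], hand=[-1,-1,-1,-1,-1,-1,-1])

```text
t: 18.5
ee_pos: [0.5112, 0.2266, 0.0715]
orientation: [3.14, -0.001, 1.312]
ft_force: [-0.3, 0.2, -2.6]
gripper_width: 0.0344
```

```bash
python3 - <<'E'
from h import *
go(.5108,.2265,.0713,1.313)
E
```

```text
t 18.5 p [0.5112 0.2266 0.0715] rpy [ 3.140e+00 -1.000e-03  1.312e+00] w 0.0344 F [-0.3  0.2 -2.6] -> slide cm [-0.02 -0.04  0.02] rot [ 0.09 -0.04 -0.03]
```

>>> send_rows(slide=[[0,0,0.05],[0,0,0.05],[0,0,0],[0,0,0],[0,0,0],[0,0,0],[0,0,0],[0,0,-2],[0,0,-4],[0,0,-4],[0,0,0],[0,0,0]], rotation=[[0,0,0],[0,0,0],[0,0,0],[0,0,0],[0,0,0],[0,0,0],[0,0,0],[0,0,0],[0,0,0],[0,0,0],[0,0,0],[0,0,0]], hand=[-1,-1,-1,0.5,0.5,0.5,0.5,0.5,0.5,0.5,0.5,0.5])

```text
t: 19.7
ee_pos: [0.5111, 0.2266, 0.174]
orientation: [3.14, -0.001, 1.312]
ft_force: [0.2, 0.0, 0.1]
gripper_width: 0.064
```

```bash
python3 - <<'E'
from h import *
im,W,T,s=look("w13")
P=sel(W,(.5114,.2266),.022,.086,.098); print("sleeve",fit(P,18,10),np.percentile(P[:,2],[10,50,90]).round(4))
P=sel(W,(.5114,.2266),.028,.055,.066); print("spacer",fit(P,22,10))
P=sel(W,(.4988,.117),.02,.05,.09); print("handle",cyl(P,9,(.498,.118)))
go(.4988,.117,.16,-.26)
c=np.array([.5114,.2266]);u=np.array([.1132,.9936])
print("target top",c+.16*u)
cv2.imwrite("pics/w13.png",im)
# head block fits
for f,WW in(("w13",W),("w4",np.load("w4.npz")["W"]),("top",np.load("top.npz")["W"]),("side",np.load("side.npz")["W"])):
    h=(WW[...,2]>.212)&(WW[...,2]<.23)&(WW[...,1]>.32)&(WW[...,1]<.55)&(WW[...,0]>.47)&(WW[...,0]<.60)
    P=WW[h]; 
    if len(P)>20:
        a=(P[:,:2]-c)@u; b=(P[:,:2]-c)@np.array([u[1],-u[0]])
        print(f,len(P),"along",np.percentile(a,[0,.5,2,5,98,100]).round(4),"lat",np.percentile(b[(a>.13)&(a<.2)],[0,2,50,98,100]).round(4))
E
```

```text
sleeve (1564, array([0.5122, 0.2263]), np.float64(0.092), np.float64(4.7)) [0.0904 0.0921 0.0933]
spacer (726, array([0.5111, 0.2273]), np.float64(0.0602), np.float64(0.0))
handle (593, array([0.4989, 0.117 ]), np.float64(0.28))
t 19.75 p [0.5114 0.2267 0.1741] rpy [ 3.139e+00 -1.000e-03  1.312e+00] w 0.064 F [-0.4  0.   0.5] -> slide cm [-10.93   1.58   1.4 ] rot [ 5.00e-02 -1.50e-01  9.01e+01]
target top [0.529512 0.385576]
w13 978 along [0.1296 0.13   0.1304 0.1306 0.1365 0.1391] lat [-0.0224 -0.0182  0.0072  0.0219  0.0231]
top 1183 along [0.1315 0.1326 0.1344 0.1385 0.2725 0.2895] lat [-0.027  -0.0264 -0.0028  0.0214  0.0234]
side 690 along [0.1251 0.1303 0.1324 0.1349 0.2762 0.2862] lat [-0.0258 -0.0247 -0.0016  0.0231  0.0248]
```

View pics/w13.png

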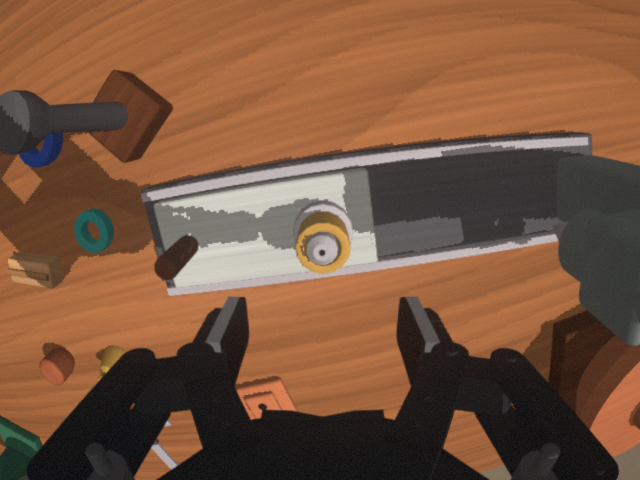

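The sleeve top is at 0.092 m and centred, so it's seated flush. Before dragging I'll cross-check the travel needed: distance to the head face, and to the bed's end.

```bash
python3 - <<'E'
from h import *
c=np.array([.5114,.2265])
for f in("w1","w4","w13","w10"):
    W=np.load(f+".npz")["W"]
    P=W[(W[...,2]>.037)&(W[...,2]<.042)&(W[...,0]>.42)&(W[...,0]<.65)&(W[...,1]>.08)&(W[...,1]<.4)]; 
    # strips: z ~.032, fit direction
    S=W[(W[...,2]>.029)&(W[...,2]<.0345)&(W[...,0]>.4)&(W[...,0]<.62)&(W[...,1]>.02)&(W[...,1]<.42)]
    r=cv2.minAreaRect((S[:,:2]*1000).astype(np.float32)); print(f,"sled",np.round(cv2.minAreaRect((P[:,:2]*1000).astype(np.float32))[2],2),"bed",[np.round(q,2) for q in r])
    a=np.radians(83.6); u=np.array([np.cos(a),np.sin(a)]); n=np.array([u[1],-u[0]])
    al=(S[:,:2]-c)@u; la=(S[:,:2]-c)@n; k=abs(la)<.053
    print("  strip min along",np.percentile(al[k],[0,.5,2]).round(4),"lat",np.percentile(la[k],[1,99]).round(4))
    for s in(-1,1):
        q=k&(la*s>.040); 
        if q.sum()>30: 
            p=np.polyfit(al[q],la[q],1); print("   strip",s,q.sum(),"angle err deg",np.degrees(p[0]).round(2),"off",p[1].round(4))
E
```

```text
w1 sled 83.32 bed [array([488.89, 224.29]), array([334.16, 141.7 ]), np.float64(82.98)]
  strip min along [-0.1488 -0.1474 -0.1422] lat [-0.0489  0.0472]
   strip -1 1653 angle err deg 0.05 off -0.045
   strip 1 751 angle err deg -0.27 off 0.0441
w4 sled 83.61 bed [array([488.88, 243.9 ]), array([370.02, 144.78]), np.float64(83.43)]
  strip min along [-0.1487 -0.1461 -0.1406] lat [-0.0483  0.0473]
   strip -1 4474 angle err deg 0.08 off -0.0444
   strip 1 2415 angle err deg -0.03 off 0.0436
w13 sled 83.58 bed [array([489.15, 243.5 ]), array([371.04, 145.33]), np.float64(83.42)]
  strip min along [-0.1484 -0.1458 -0.14  ] lat [-0.0483  0.0475]
   strip -1 4035 angle err deg 0.08 off -0.0444
   strip 1 2969 angle err deg -0.06 off 0.0438
w10 sled 83.49 bed [array([489.04, 243.51]), array([370.39, 145.16]), np.float64(83.49)]
  strip min along [-0.1482 -0.1463 -0.1407] lat [-0.0481  0.0476]
   strip -1 3763 angle err deg 0.07 off -0.0443
   strip 1 3049 angle err deg -0.0 off 0.0437
```

The two estimates disagree: about 0.151 m from the head face, about 0.157 m from the bed's end. I'll drag 0.15 m and then measure the ram rod itself from near. First I'll go to the handle, with tool x along the bed.

>>> send_rows(slide=[[-3.5,0.5,0],[-3.5,0.5,0],[-3.2,0.5,0],[0,0,0],[0,0,0],[0,0,0]], rotation=[[0,0,0],[0,0,0],[0,0,0],[0,0,-8.2],[0,0,0],[0,0,0]], hand=[0.5,0.5,0.5,0.5,0.5,0.5])

```text
t: 20.35
ee_pos: [0.4967, 0.1206, 0.1672]
orientation: [-3.135, 0.002, 1.457]
ft_force: [-0.8, -1.0, -0.7]
gripper_width: 0.064
```

```bash
python3 - <<'E'
from h import *
go(.4989,.117,.061,1.459)
E
```

```text
t 20.35 p [0.4967 0.1206 0.1672] rpy [-3.135e+00  2.000e-03  1.457e+00] w 0.064 F [-0.8 -1.  -0.7] -> slide cm [-0.31  0.33 10.62] rot [-0.4   0.1  -0.14]
```

>>> send_rows(slide=[[-0.3,0.25,2],[0,0,3],[0,0,3],[0,0,1.7],[0,0,0],[0,0,0]], rotation=[[-0.4,0.1,0],[0,0,0],[0,0,0],[0,0,0],[0,0,0],[0,0,0]], hand=[0.5,0.5,0.5,0.5,0.5,0.5])

```text
t: 20.95
ee_pos: [0.4988, 0.1204, 0.0653]
orientation: [-3.141, 0.0, 1.442]
ft_force: [-0.4, 0.2, 0.0]
gripper_width: 0.0642
```

```bash
python3 - <<'E'
from h import *
go(.4989,.117,.061,1.459)
E
```

```text
t 20.95 p [0.4988 0.1204 0.0653] rpy [-3.141  0.     1.442] w 0.0642 F [-0.4  0.2  0. ] -> slide cm [-0.33  0.05  0.43] rot [-0.04  0.   -0.99]
```

>>> send_rows(slide=[[-0.33,0.05,0.4],[0,0,0],[0,0,0],[0,0,0],[0,0,0],[0,0,0],[0,0,0],[0,0,0]], rotation=[[0,0,-1],[0,0,0],[0,0,0],[0,0,0],[0,0,0],[0,0,0],[0,0,0],[0,0,0]], hand=[0.5,0.5,-1,-1,-1,-1,-1,-1], force=40)

```text
t: 21.75
ee_pos: [0.5005, 0.1174, 0.0642]
orientation: [3.137, -0.001, 1.459]
ft_force: [0.4, -0.0, 0.2]
gripper_width: 0.017
```

```bash
python3 - <<'E'
from h import *
go(.499+.15*.1115,.117+.15*.9938,.061,1.459)
E
```

```text
t 21.75 p [0.5005 0.1174 0.0642] rpy [ 3.137e+00 -1.000e-03  1.459e+00] w 0.017 F [ 0.4 -0.   0.2] -> slide cm [14.94 -0.15  0.34] rot [ 0.24 -0.07 -0.  ]
```

>>> send_rows(slide=[[0.6,0,0],[1.2,0,0],[1.2,0,0],[1.2,0,0],[1.2,0,0],[0.6,0,0],[0,0,0]], rotation=[[0,0,0],[0,0,0],[0,0,0],[0,0,0],[0,0,0],[0,0,0],[0,0,0]], hand=[-1,-1,-1,-1,-1,-1,-1])

```text
t: 22.45
ee_pos: [0.5079, 0.1818, 0.0642]
orientation: [3.137, -0.0, 1.46]
ft_force: [1.8, -3.2, 1.3]
gripper_width: 0.0166
```

```bash
python3 - <<'E'
from h import *
go(.499+.15*.1115,.117+.15*.9938,.061,1.459)
E
```

```text
t 22.45 p [0.5079 0.1818 0.0642] rpy [ 3.137 -0.     1.46 ] w 0.0166 F [ 1.8 -3.2  1.3] -> slide cm [ 8.46 -0.16  0.32] rot [ 0.26 -0.01  0.04]
```

Smooth, with about 3 N of friction. I'll continue to about 0.14 m, then look at the ram rod.

>>> send_rows(slide=[[0.6,0,0],[1.2,0,0],[1.2,0,0],[1.2,0,0],[1.2,0,0],[1.2,0,0],[0.6,0,0],[0,0,0]], rotation=[[0,0,0],[0,0,0],[0,0,0],[0,0,0],[0,0,0],[0,0,0],[0,0,0],[0,0,0]], hand=[-1,-1,-1,-1,-1,-1,-1,-1])

```text
t: 23.25
ee_pos: [0.5167, 0.2586, 0.0642]
orientation: [3.136, 0.0, 1.46]
ft_force: [1.0, -3.2, 0.6]
gripper_width: 0.0168
```

```bash
python3 - <<'E'
from h import *
im,W,T,s=look("w14"); go(.499+.15*.1115,.117+.15*.9938,.061,1.459)
c=np.array([.5114,.2265]);u=np.array([.1115,.9938]);n=np.array([u[1],-u[0]])
A=(W[...,:2]-c)@u; L=(W[...,:2]-c)@n; Z=W[...,2]
for z0,z1,nm in((.095,.106,"spindletop"),(.062,.09,"sleeve"),(.117,.147,"rod"),(.15,.16,"nose"),(.16,.2,"headlow"),(.215,.225,"headtop")):
    m=(A>.08)&(A<.22)&(abs(L)<.06)&(Z>z0)&(Z<z1)
    if m.sum(): print(nm,m.sum(),"along",np.percentile(A[m],[1,50,99]).round(4),"lat",np.percentile(L[m],[1,50,99]).round(4))
cv2.imwrite("pics/w14.png",im)
E
```

```text
t 23.3 p [0.5167 0.2584 0.0642] rpy [ 3.136 -0.     1.46 ] w 0.0166 F [ 1.3  2.1 -1.3] -> slide cm [ 0.76 -0.18  0.32] rot [ 0.3  -0.01  0.05]
spindletop 1230 along [0.1326 0.1388 0.1495] lat [-0.0101 -0.003   0.0079]
sleeve 3389 along [0.1249 0.1312 0.2181] lat [-0.0167 -0.0064  0.0266]
rod 1740 along [0.0801 0.0873 0.1511] lat [-0.0116 -0.0101  0.0048]
nose 2586 along [0.0802 0.086  0.1358] lat [-0.0128 -0.0099  0.0118]
headlow 1028 along [0.0806 0.0883 0.0944] lat [-0.0118 -0.0055  0.0006]
```

View pics/w14.png

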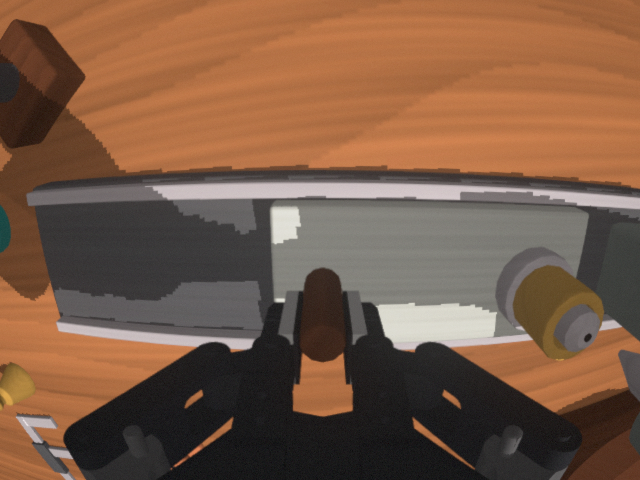

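The sleeve and spindle mark (587,338) are in view. The pale point at the right edge, about (621,354), looks like the ram tip, so I'll measure both marks with this one camera.

```bash
python3 - <<'E'
from h import *
W=np.load("w14.npz")["W"]; im=np.load("w14.npz")["im"]
c=np.array([.5114,.2265]);u=np.array([.1115,.9938]);n=np.array([u[1],-u[0]])
A=(W[...,:2]-c)@u; L=(W[...,:2]-c)@n; Z=W[...,2]
for v in range(330,440,7):
    print(v,[(q,A[v,q].round(3),L[v,q].round(3),Z[v,q].round(3)) for q in(615,622,629,636)])
P=W[(A>.12)&(A<.17)&(abs(L)<.03)&(Z>.1005)&(Z<.1035)]; a=(P[:,:2]-c)@u; l=(P[:,:2]-c)@n
print("topface",len(P),a.mean(),l.mean(), a.min(),a.max())
print("mark pixel",A[338,587],L[338,587],Z[338,587])
m=(A>.12)&(A<.18)&(abs(L)<.03)&(Z>.063)&(Z<.09); print("sleeve cyl",cyl(np.c_[A[m],L[m],Z[m]],18,(.14,0)))
m=(A>.12)&(A<.2)&(abs(L)<.012)&(Z>.112)&(Z<.149); print("rod",m.sum()); 
cv2.imwrite("pics/w14c.png",cv2.resize(im[300:470,540:640],None,fx=4,fy=3.5,interpolation=cv2.INTER_NEAREST))
E
```

```text
330 [(615, np.float64(0.284), np.float64(0.073), np.float64(0.001)), (622, np.float64(0.294), np.float64(0.074), np.float64(0.001)), (629, np.float64(0.218), np.float64(0.027), np.float64(0.067)), (636, np.float64(0.216), np.float64(0.023), np.float64(0.073))]
337 [(615, np.float64(0.288), np.float64(0.081), np.float64(0.0)), (622, np.float64(0.298), np.float64(0.082), np.float64(0.0)), (629, np.float64(0.309), np.float64(0.083), np.float64(0.001)), (636, np.float64(0.219), np.float64(0.028), np.float64(0.073))]
344 [(615, np.float64(0.292), np.float64(0.088), np.float64(0.0)), (622, np.float64(0.302), np.float64(0.09), np.float64(0.001)), (629, np.float64(0.312), np.float64(0.091), np.float64(0.001)), (636, np.float64(0.325), np.float64(0.093), np.float64(0.001))]
351 [(615, np.float64(0.295), np.float64(0.096), np.float64(0.001)), (622, np.float64(0.15), np.float64(-0.002), np.float64(0.118)), (629, np.float64(0.151), np.float64(-0.004), np.float64(0.121)), (636, np.float64(0.331), np.float64(0.103), np.float64(-0.0))]
358 [(615, np.float64(0.301), np.float64(0.105), np.float64(0.0
[... 2587 characters left out ...]
p.float64(0.03)), (622, np.float64(0.328), np.float64(0.177), np.float64(0.03)), (629, np.float64(0.34), np.float64(0.18), np.float64(0.031)), (636, np.float64(0.131), np.float64(0.003), np.float64(0.153))]
435 [(615, np.float64(0.32), np.float64(0.183), np.float64(0.032)), (622, np.float64(0.329), np.float64(0.183), np.float64(0.034)), (629, np.float64(0.135), np.float64(0.01), np.float64(0.15)), (636, np.float64(0.133), np.float64(0.006), np.float64(0.154))]
topface 562 0.14101050420713776 -0.0013195070927882289 0.1336515949056794 0.14852488953486676
mark pixel 0.14284079202562963 0.0003951585157459961 0.10231355922599626
sleeve cyl (2798, array([0.1434, 0.0015]), np.float64(0.55))
rod 702
```

View pics/w14c.png

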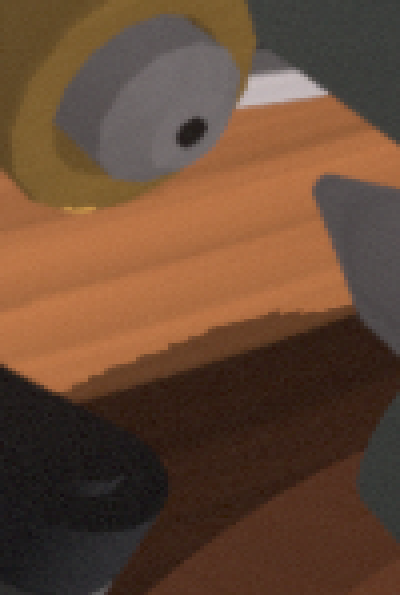

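```bash
cat > r.py <<'E'
from h import *
import sys
W=np.load(sys.argv[1]+".npz")["W"]
c=np.array([.5114,.2265]);u=np.array([.1115,.9938]);n=np.array([u[1],-u[0]])
A=(W[...,:2]-c)@u; L=(W[...,:2]-c)@n; Z=W[...,2]
S=lambda z0,z1,a0=.12:(lambda m:np.c_[A[m],L[m],Z[m]])((A>a0)&(A<.2)&(abs(L)<.025)&(Z>z0)&(Z<z1))
for nm,z0,z1,r in(("rod",.133,.148,8),("nose",.1515,.158,20),("spindle",.0935,.0975,10),("spindle-cap",.1005,.1035,0),("cone",.114,.119,0)):
    P=S(z0,z1); 
    if len(P)<8: print(nm,len(P)); continue
    print(nm, cyl(P,r,(.151,0)) if r else (len(P),P.mean(0).round(4),P[P[:,2].argmin()].round(4)))
P=S(.114,.148)
# cone apex 116 high, half-angle free
f=lambda p:np.minimum(8,np.maximum(0,(P[:,2]*1000-p[2])*p[3]))-np.hypot(P[:,0]*1000-p[0],P[:,1]*1000-p[1])
if len(P)>20: o=least_squares(f,[151,0,116,.5],loss="soft_l1"); print("tip fit",o.x.round(2),np.abs(f(o.x)).mean().round(2))
E
python3 r.py w14
```

```text
rod (223, array([ 0.1517, -0.0004]), np.float64(0.48))
nose (220, array([ 0.1512, -0.001 ]), np.float64(0.39))
spindle (325, array([ 0.1429, -0.    ]), np.float64(0.61))
spindle-cap (562, array([ 0.141 , -0.0013,  0.1019]), array([0.1388, 0.006 , 0.1005]))
cone (33, array([ 0.1503, -0.0009,  0.1178]), array([ 0.1508, -0.0006,  0.1161]))
tip fit [151.67  -0.27 112.79   0.4 ] 0.45
```

The tip is at 0.1513 m along the bed (rod, nose and cone fits agree) and the spindle at 0.1428. That leaves 8.5 mm to go.

>>> send_rows(slide=[[0.3,0,0],[0.3,0,0],[0.1,0,0],[0,0,0],[0,0,0]], rotation=[[0,0,0],[0,0,0],[0,0,0],[0,0,0],[0,0,0]], hand=[-1,-1,-1,-1,-1])

```text
t: 23.8
ee_pos: [0.5174, 0.2649, 0.0642]
orientation: [3.137, 0.0, 1.459]
ft_force: [1.5, -1.0, 0.5]
gripper_width: 0.0168
```

```bash
python3 - <<'E'
from h import *
look("w15"); go(.5167+.0085*.1115,.2584+.0085*.9938,.0642,1.459)
E
python3 r.py w15
```

```text
t 23.85 p [0.5174 0.2649 0.0642] rpy [3.137 0.    1.459] w 0.0168 F [ 1.4 -2.1 -0.5] -> slide cm [ 0.19 -0.    0.  ] rot [ 0.27  0.01 -0.01]
rod (642, array([ 0.1518, -0.0002]), np.float64(0.56))
nose (622, array([ 0.1515, -0.0006]), np.float64(0.55))
spindle (304, array([1.494e-01, 1.000e-04]), np.float64(0.6))
spindle-cap (562, array([ 0.1474, -0.0013,  0.102 ]), array([ 0.1452, -0.0057,  0.1005]))
cone (31, array([ 0.1502, -0.0008,  0.1178]), array([ 0.152 , -0.0012,  0.1161]))
tip fit [151.72  -0.17 112.4    0.39] 0.48
```

>>> send_rows(slide=[[0.2,0,0],[0.05,0,0],[0,0,0]], rotation=[[0,0,0],[0,0,0],[0,0,0]], hand=[-1,-1,-1])

```text
t: 24.15
ee_pos: [0.5177, 0.2672, 0.0642]
orientation: [3.137, 0.001, 1.459]
ft_force: [1.0, -2.5, 0.3]
gripper_width: 0.0167
```

```bash
python3 - <<'E'
from h import *
look("w16"); go(.5167+.0085*.1115,.2584+.0085*.9938,.0642,1.459)
E
python3 r.py w16
```

```text
t 24.2 p [0.5177 0.2672 0.0642] rpy [3.137e+00 1.000e-03 1.459e+00] w 0.0169 F [ 1.1 -3.   0.3] -> slide cm [-0.03 -0.    0.  ] rot [ 0.26  0.03 -0.02]
rod (782, array([ 1.518e-01, -1.000e-04]), np.float64(0.59))
nose (738, array([ 0.1516, -0.0005]), np.float64(0.56))
spindle (306, array([1.514e-01, 1.000e-04]), np.float64(0.58))
spindle-cap (561, array([ 0.1497, -0.0014,  0.102 ]), array([ 0.1513, -0.0076,  0.1005]))
cone (35, array([ 0.1503, -0.0009,  0.1177]), array([ 0.1506, -0.001 ,  0.1163]))
tip fit [ 1.5177e+02 -9.0000e-02  1.1229e+02  3.9000e-01] 0.52
```

Aligned to about 0.5 mm. I'll release, wait, then rise straight up.

>>> send_rows(slide=[[0,0,0],[0,0,0],[0,0,0],[0,0,0],[0,0,0],[0,0,-2],[0,0,-3],[0,0,-3],[0,0,-2],[-2,0,0],[-2,0,0],[0,0,0]], rotation=[[0,0,0],[0,0,0],[0,0,0],[0,0,0],[0,0,0],[0,0,0],[0,0,0],[0,0,0],[0,0,0],[0,0,0],[0,0,0],[0,0,0]], hand=[0.4,0.4,0.4,0.4,0.4,0.4,0.4,0.4,0.4,0.4,0.4,0.4])

```text
t: 25.4
ee_pos: [0.5117, 0.2277, 0.1682]
orientation: [3.138, -0.0, 1.46]
ft_force: [1.1, 1.3, -0.5]
gripper_width: 0.0598
```

```bash
python3 - <<'E'
from h import *
im,W,T,s=look("w17"); go(.5177,.2672,.0642,1.459)
h=np.array([.5177,.2672]); P=sel(W,h,.03,.05,.09); print("handle",cyl(P,9,h))
W16=np.load("w16.npz")["W"]; c=np.array([.4989,.117])+.1512*np.array([.1115,.9938]); print("expected handle",c.round(4))
c=np.array([.5114,.2265])+.1512*np.array([.1115,.9938])
P=sel(W,c,.022,.087,.098); print("sleeve top",fit(P,18,10) if len(P)>9 else len(P))
P=sel(W,c,.028,.056,.065); print("spacer top",fit(P,22,10) if len(P)>9 else len(P))
cv2.imwrite("pics/w17.png",im)
E
python3 r.py w17
```

```text
t 25.45 p [0.5118 0.2285 0.1682] rpy [ 3.138e+00 -1.000e-03  1.460e+00] w 0.0599 F [ 0.3  0.5 -0.3] -> slide cm [ 3.9   0.12 10.4 ] rot [ 0.19 -0.04  0.05]
handle (444, array([0.516 , 0.2676]), np.float64(0.22))
expected handle [0.5158 0.2673]
sleeve top (1119, array([0.5293, 0.3774]), np.float64(0.092), np.float64(15.6))
spacer top (688, array([0.5288, 0.3765]), np.float64(0.0603), np.float64(0.1))
rod (87, array([ 0.1516, -0.    ]), np.float64(0.35))
nose (524, array([ 1.517e-01, -1.000e-04]), np.float64(0.37))
spindle (107, array([0.1515, 0.0002]), np.float64(1.02))
spindle-cap (257, array([ 0.1503, -0.0007,  0.102 ]), array([ 0.1467, -0.0053,  0.1005]))
cone 5
tip fit [ 1.5158e+02 -5.0000e-02  1.1341e+02  4.2000e-01] 0.28
```

```bash
python3 -c "
from station import *
print(sign_off(), get_state()['t'])"
```

```text
the job is handed in; nothing more can be done
the job is handed in; nothing more can be done
```

The job is done and handed in at about 25.5 s of the 72 s allowed. The spacer and then the sleeve are on the spindle, and the sled is under the ram tip with the gripper clear. `sign_off()` gives no verdict, so the result rests on my own checks.

**Last checks, after letting go (wrist camera):**
- **Spacer:** top at 60.3 mm, where 60 mm is seated.
- **Sleeve:** top at 92.0 mm, where 92 mm is flush on the spacer.
- **Alignment:** the spindle axis is 151.5 mm along the bed from where it started. The rod, nose and tip fits put the ram at 151.6 to 151.7 mm. Sideways they agree within about 0.3 mm, and releasing the handle did not move the sled.

**What disagreed:**
- **Travel estimate:** before dragging, the bed's end suggested 157 mm of travel, while the head face suggested 151 mm. I measured the ram itself from close up, which confirmed 151 mm, and used that.
- **Sleeve position:** the last sleeve fit was poor, with the sleeve partly hidden under the head. It came out about 1 mm off the axis, which is within the bore's play.

I did not re-measure the bystanders at the end. I measured no contact force near them.

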